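Park the dosing scoop end for end in the spring clip

TASK

Hand the bamboo-handled dosing scoop over to the fixed spring clip in front of the grinder, turned end about so that its bowl, open upwards, hangs over the grinder's catch tray and its free handle end points away from the grinder. Press the handle straight down between the sprung jaws, level, centred and fully seated, and let go; leave the stirring paddle where it lies.

Things in the scene. Friction and masses are not known exactly. Their poses are not given: they have to be found in the camera images.
- scoop_handle (a point): Centre of the handle of the dosing scoop, the loose one with a round steel bowl (about 70 g). Square-edged bamboo handle 150 mm long, 16 mm wide, 18 mm high, lying flat on the counter at the start (this point 9 mm up). x runs along the handle towards the bowl, z out of the bowl's open top. Pinch it here, across the 16 mm width.
- scoop_bowl (a point): Centre of the scoop's steel bowl, 94 mm from the handle centre along the handle's x, 5 mm higher than it. Bowl 42 mm across, 28 mm high, its underside level with the handle's.
- clip_seat (a point): Handle centre's place when seated in the fixed clip, 61 mm up, midway between its two prongs. x: along the seated handle, to the grinder; z up. Prongs 37 mm either side along x, 14 mm long, 60 mm free between for the gripper; base rail top 49 mm below. Sprung jaws, flared mouth 25 mm wide 29 mm above, 8 mm between teeth 11 to 14 mm above; a straight push of 6 to 15 N snaps it in. Catch tray from 67 mm, grinder from 152 mm along x.
- paddle_mid (a point): Middle of the bamboo stirring paddle, a bystander that lies loose near the scoop: handle like the scoop's, 140 mm long, 16 mm wide and 18 mm high, but ending along x in a flat blade 55 by 36 mm, 8 mm thick, instead of a bowl.
Mind the look-alikes: they are no part of the job. What is shaped like the part that bears scoop_handle but green is not meant.

How it is judged (in metres and radians):
At the end, for the whole second after the job is handed in: The scoop's handle lies in the clip, seated to within 5 mm in height (6 mm below), its centre within 16 mm of the clip's middle lengthwise and 10 mm sideways, within 10 degrees of the clip's line and of level, bowl open upwards on the grinder's side, and the paddle is within 25 mm of where it lay (x of scoop_handle in the frame of clip_seat between -0.016 and 0.016 m and y of scoop_handle in the frame of clip_seat between -0.01 and 0.01 m and z of scoop_handle in the frame of clip_seat between -0.006 and 0.005 m and x of scoop_bowl in the frame of clip_seat above 0.06 m and angle between the x axis of scoop_handle and the x axis of clip_seat, either way round below 0.175 rad and angle between scoop_handle's own z axis and vertical below 0.175 rad and distance of paddle_mid from where it was at the start of the episode below 0.025 m); the robot touches nothing.
It fails at once if the stirring paddle is moved more than 25 mm (distance of paddle_mid from where it was at the start of the episode above 0.025 m).
It also fails if it takes over 38 s, if anything falls off the work surface, if the arm or the gripper's body presses on something with over 40 N, if the wrist force passes 120 N, or if a joint passes its speed limit or range.

ROBOT

A 6-joint arm with a two-finger parallel gripper is mounted at the origin on the work surface. World frame = base frame: x ahead of the robot, y to its left, z up, the work surface at z = 0. Lengths are in m, angles in degrees, forces in N, time in s.
With the tool pointing down it reaches from about 0.3 to 0.75 m from the base axis. Payload 8.5 kg.
Tool frame: the origin (TCP) lies at the very end of the fingers, on their centre line; the grasp point (between the pads) lies 19 mm behind it; z points along the fingers, y is the line along which they close (so a half turn about z gives the same grasp; the last joint's range is limited). The gripper opens to 85 mm and grips with 20 to 120 N. Pads are 22 mm wide; open, the fingers measure 114 mm over their backs; the gripper's body (76 mm by 85 mm) begins 54 mm behind the grasp point. The pads swing forward as they close: fully open they stand 13 mm farther back than shut.
Start: joints at [-85.044, 21.807, 74.336, -0, 83.858, -12.336], TCP at [0.163, -0.525, 0.231] pointing down, gripper open.
Joint ranges: [-178.18, 178.18], [-50.72, 133.34], [12.68, 142.11], [-81.47, 261.47], [9.98, 163.14], [-165.26, 165.26]. Speed limits (degrees/s): [136.94, 136.94, 180, 180, 180, 180].

INTERFACE

Orientations are given as a 3x3 rotation matrix whose columns are the frame's x, y, z axes.
In Python, from rig import * gives the robot as it stands. The module is installed in compiled form; this text tells all that it offers.
- The arm moves only by the shell command python3 -m pendant 'ROWS' [OPENING] [FORCE]. ROWS is JSON, a list of rows, each a list of 2 entries, a list of its own where there are three numbers: the shift along the tool's x, y, z as a fraction of full scale, then the turn, a rotation vector about the tool's x, y, z as a fraction of full scale. A call has 1 to 8 rows; each row shifts and turns the commanded pose from where the row before left it, along the tool's axes as they then stand; what a row does not reach is not made up. Full scale, the value 1, is 40 mm for a shift and 5 degrees for a turn. A row lasts 1/8 s, in which the tool goes at most 62.5 mm and 10.7 degrees, less where a joint would pass 70% of its speed; a pose out of reach is approached as far as the arm can. A call with a number of a shift or a turn outside -1 to 1 is refused whole. A call with a gripper value outside its range is refused whole. OPENING is the opening, from 0 (shut) to 1 (fully open), set as the call begins (- or left out, the last holds). The fingers move at their own pace and stop on an object; FORCE is the grip in N (left out, the last holds). Time passes only in rows, so rows that do not move let the fingers close. It gives the time, the measured TCP pose, the force, the opening and the grip force at its end, in the units of the state.
- observe(): the state, without advancing time (a new reading comes with each control period).
- get_image(name): name is "scene" or "top" or "wrist"; returns a dict with "img" (480x640x3 uint8, blue, green, red), "range_z" (480x640 float32, m along the optical axis (not along the pixel's ray), 0 where there is no reading), "camera_matrix" (3x3 intrinsics, pixels), "eye" and "rotation" of the camera in the world. Camera axes: x right, y down, z forward; pixel columns grow to the right and rows downward; lengths in m; the calibration is good to about 2 mm. A picture is of the moment at which its call begins.
- close_job(): hands the job in; it is judged then, once.
Trained networks look in the newest picture that a camera, given by its name, has taken for a name from the list of things; names that differ only in an ending like _2 or _b are one class to them, and where a whole thing is asked for, a point or a joint stands for the part that bears it (a point fixed in the world has none). Each returns a list of dicts, best first, with "conf" (0 to 1); they miss things now and then, are a little off and sometimes report something else, mostly with a low value. They report only what shows in the picture. A call takes as long as a camera call. They do not tell look-alikes from the thing itself.
- regions_of(camera, query): "mask" (480x640 bool, what is visible of it).
- landmark_of(camera, query): "point" ([x, y, z] in m, in world coordinates, good to about 4 mm: a listed point, or the origin of a listed thing).
The state is a dict: "time_s": time; "q": joint angles; "qvel": joint speeds; "joint_efforts": joint torques, N m; "position": TCP position; "tool_rot": TCP orientation; "ft_force": force on the tool from outside, world axes, zero at the start; "wrist_torque": the same for the moment, N m; "grip_width": finger opening in m; "gripper_force": force on a finger pad.
Only numpy, scipy, OpenCV 4.12 (cv2) and the standard library are available. Lean on these libraries where they do the work, as an engineer would, in place of code of your own. Each camera call takes 0.05 s, during which the arm holds its last target. There are 200 camera calls.

## Working session

There is one attempt and no reset: what is moved stays moved. The work goes in short steps, Python scripts to look and compute and a shell command to move; the robot and the scene stay as the last step left them, time stands still between calls to the robot, and variables do not carry over. Pictures are saved under pics/ and viewed, at most 10 in all, crops included, and the job is handed in when it is done.

```bash
mkdir -p pics; cat > h.py <<'E'
from rig import *
import numpy as np, cv2
def world(d,u,v,z=None):
    K=d["camera_matrix"];z=d["range_z"][v,u] if z is None else z
    p=np.stack([(u-K[0,2])/K[0,0]*z,(v-K[1,2])/K[1,1]*z,z*np.ones_like(u,dtype=float)],-1)
    return p@np.array(d["rotation"]).T+np.array(d["eye"])
E
python3 - <<'E'
from h import *
np.set_printoptions(precision=4,suppress=True)
for c in ["top","scene"]:
    d=get_image(c); cv2.imwrite(f"pics/{c}0.png",d["img"]); print(c,d["eye"])
    for n in ["scoop_handle","scoop_bowl","clip_seat","paddle_mid"]:
        for r in landmark_of(c,n): print(n,r["conf"],np.array(r["point"]))
    for r in regions_of(c,"scoop_handle"):
        m=r["mask"]; v,u=np.nonzero(m); p=world(d,u,v); print("mask",r["conf"],m.sum(),u.mean(),v.mean(),np.median(p,0),d["img"][m].mean(0))
s=observe(); print(s["position"],s["tool_rot"],s["time_s"])
E
```

```text
top [0.4278 0.0816 0.9371]
scoop_handle 0.88 [0.4783 0.3098 0.0057]
scoop_handle 0.75 [0.4191 0.116  0.0095]
scoop_bowl 0.95 [0.3497 0.1701 0.0122]
scoop_bowl 0.82 [0.557  0.358  0.0142]
clip_seat 0.61 [ 0.482  -0.1432  0.0624]
paddle_mid 0.66 [0.599  0.2011 0.009 ]
mask 0.65 953 210.10912906610704 270.0052465897167 [0.5093 0.3279 0.0172] [ 75.6579 101.4827 113.4648]
mask 0.59 863 300.24449594438005 326.5191193511008 [0.3857 0.1393 0.0171] [52.9061 98.9258 52.1784]
scene [ 1.1681 -0.1489  0.6663]
scoop_handle 0.94 [0.4217 0.1146 0.007 ]
scoop_handle 0.68 [0.4856 0.3074 0.0084]
scoop_bowl 0.82 [0.3501 0.1672 0.0123]
clip_seat 0.59 [ 0.4823 -0.1465  0.0634]
paddle_mid 0.92 [0.5986 0.205  0.0122]
mask 0.94 957 300.90595611285266 209.64994775339602 [0.3915 0.1394 0.0178] [23.0742 76.2497 12.3406]
mask 0.61 1476 423.0928184281843 222.36653116531164 [0.5147 0.3283 0.0161] [ 50.063   77.6768 100.2724]
[ 0.1635 -0.5251  0.2313] [[ 0.9548  0.2972  0.    ]
 [ 0.2972 -0.9548  0.    ]
 [ 0.      0.     -1.    ]] 0.6
```

View pics/top0.png

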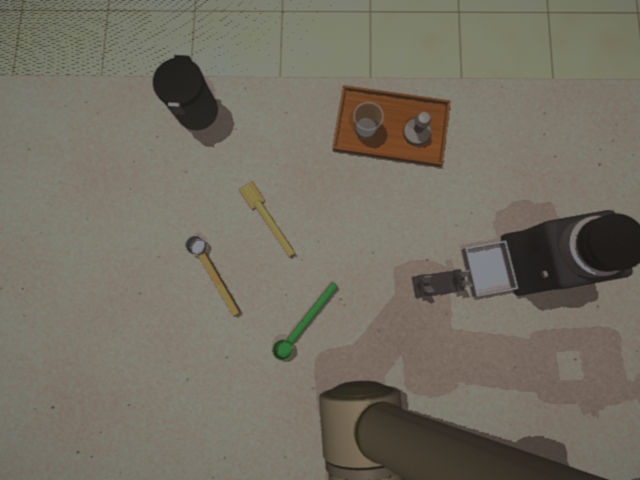

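View pics/scene0.png

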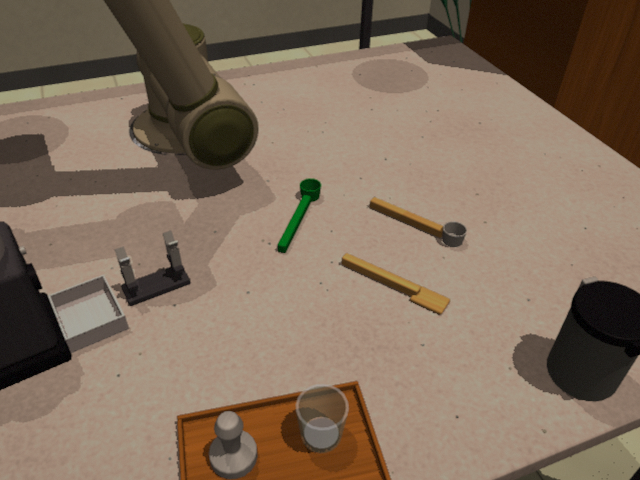

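The steel-bowled scoop has its bowl at (197,246) and its handle end at (238,314) in the top view. The green look-alike is at (305,320) and the paddle at (267,220). The clip is at (440,284), with the tray and grinder to its right (−y). Next I'll measure the scoop and clip axes.

```bash
python3 - <<'E'
from h import *
np.set_printoptions(precision=4,suppress=True)
def line(p):
    c,s,ang=cv2.minAreaRect(p[:,:2].astype(np.float32)*1000); return np.array(c)/1000,np.array(s),ang
for cam in ["top","scene"]:
    d=get_image(cam); v,u=np.mgrid[0:480,0:640]; P=world(d,u,v).reshape(-1,3); I=d["img"].reshape(-1,3).astype(int)
    ok=d["range_z"].ravel()>0
    # handle: bamboo-coloured
    s=ok&(abs(P[:,0]-.5)<.12)&(abs(P[:,1]-.325)<.1)&(P[:,2]>.012)&(P[:,2]<.04)&(I[:,2]-I[:,0]>40)
    lab=np.zeros((480,640),np.uint8); lab.ravel()[s]=1
    n,L,st,_=cv2.connectedComponentsWithStats(lab)
    for k in range(1,n):
        if st[k,4]>60:
            q=P[(L==k).ravel()]; q=q[q[:,2]>np.median(q[:,2])-.003]; c=q.mean(0); w=np.linalg.svd(q-c,full_matrices=False)[2][0]
            t=(q-c)@w; print(cam,"bamboo",len(q),c,"dir",w,"extent",t.min(),t.max(),"mid",c+w*(t.min()+t.max())/2)
    s=ok&(abs(P[:,0]-.482)<.06)&(abs(P[:,1]+.145)<.065)&(P[:,2]>.004)&(P[:,2]<.12)
    q=P[s]; dark=I[s].max(1)
    for lo,hi in [(.004,.018),(.06,.085),(.085,.12)]:
        m=(q[:,2]>lo)&(q[:,2]<hi)
        if m.sum()>5: print(cam,"clip",lo,m.sum(),line(q[m]),q[m].mean(0),q[m][:,2].max())
    # two prongs
    m=q[:,2]>.08; a=q[m]
    if len(a)>10:
        _,lb,ce=cv2.kmeans(a[:,:2].astype(np.float32),2,None,(3,50,1e-6),5,cv2.KMEANS_PP_CENTERS); print("prongs",ce,[ (lb==i).sum() for i in (0,1)])
        for i in (0,1): b=a[lb.ravel()==i]; print(b.min(0),b.max(0))
    # tray direction
    v,u=np.nonzero(regions_of(cam,"paddle_mid")[0]["mask"]); p=world(d,u,v);print("paddle",p.min(0),p.max(0))
d=get_image("top"); cv2.imwrite("pics/clip_top.png",cv2.resize(d["img"][220:340,380:540],(800,600),interpolation=cv2.INTER_CUBIC))
E
```

```text
top bamboo 489 [0.4739 0.3061 0.0179] dir [-0.8405 -0.5418 -0.0015] extent -0.0754295177560263 0.07208447472642204 mid [0.4753 0.307  0.0179]
top clip 0.004 689 (array([ 0.4769, -0.1527]), array([ 92.0032, 151.4062]), 30.805126190185547) [ 0.484  -0.1481  0.0115] 0.017754994969624405
top clip 0.06 127 (array([ 0.4837, -0.1468]), array([25.1713, 88.837 ]), 8.480633735656738) [ 0.4835 -0.1471  0.0781] 0.08485281016891044
top clip 0.085 90 (array([ 0.483 , -0.1467]), array([30.5585, 88.171 ]), 9.161672592163086) [ 0.4827 -0.1462  0.0889] 0.09319609710430643
prongs [[ 0.4771 -0.1098]
 [ 0.4894 -0.1823]] [np.int64(70), np.int64(71)]
[ 0.4613 -0.119   0.0804] [ 0.4917 -0.1012  0.0932]
[ 0.4736 -0.192   0.0801] [ 0.5041 -0.1743  0.0928]
paddle [ 0.4278  0.0816 -0.0019] [0.6964 0.2748 0.9371]
scene bamboo 514 [0.4792 0.3083 0.018 ] dir [ 0.8444  0.5357 -0.0002] extent -0.07621748930312389 0.07128481284898129 mid [0.4771 0.307  0.018 ]
scene clip 0.004 1279 (array([ 0.4797, -0.1529]), array([111.4159, 117.0431]), 2.832716226577759) [ 0.4907 -0.1476  0.0115] 0.017928432804072192
scene clip 0.06 394 (array([ 0.4843, -0.1455]), array([26.9097, 88.488 ]), 8.658782958984375) [ 0.4871 -0.1464  0.074 ] 0.08490837519203298
scene clip 0.085 158 (array([ 0.4838, -0.146 ]), array([33.515 , 88.2598]), 9.603094100952148) [ 0.4824 -0.1471  0.0886] 0.09306500271380191
prongs [[ 0.487  -0.1828]
 [ 0.4756 -0.1098]] [np.int64(130), np.int64(121)]
[ 0.4726 -0.191   0.08  ] [ 0.5058 -0.1737  0.0931]
[ 0.4601 -0.1181  0.0801] [ 0.4953 -0.1009  0.093 ]
paddle [ 0.5211 -0.1489 -0.002 ] [1.1681 0.2793 0.6663]
```

View pics/clip_top.png

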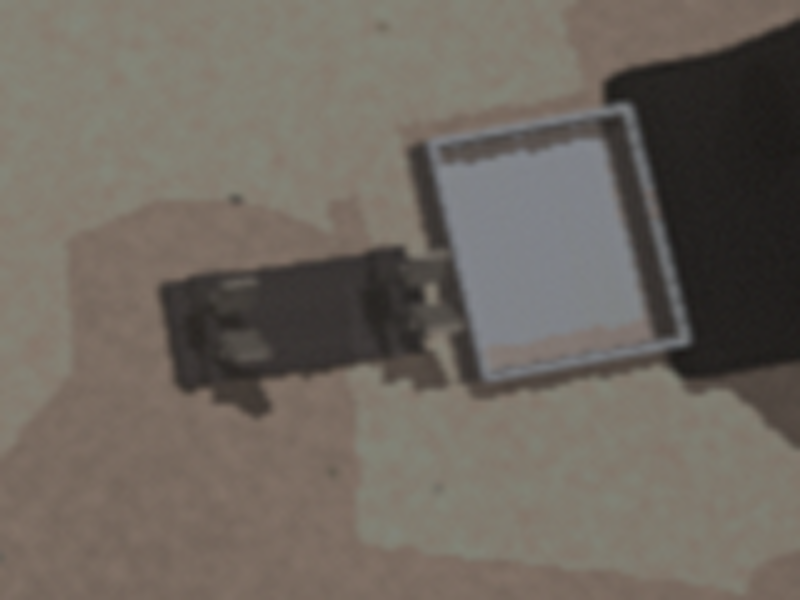

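```bash
python3 -m pendant '[[[0.76,-0.975,0],[0,0,0]],[[0.76,-0.975,0],[0,0,0]],[[0.76,-0.975,0],[0,0,0]],[[0.76,-0.975,0],[0,0,0]],[[0.76,-0.975,0],[0,0,0]],[[0.76,-0.975,0],[0,0,0]],[[0.76,-0.975,0],[0,0,0]],[[0.76,-0.975,0],[0,0,0]]]' 1 && python3 -m pendant '[[[0.76,-0.975,0],[0,0,0]],[[0.76,-0.975,0],[0,0,0]],[[0.76,-0.975,0],[0,0,0]],[[0.76,-0.975,0],[0,0,0]],[[0.76,-0.975,0],[0,0,0]],[[0.76,-0.975,0],[0,0,0]],[[0.76,-0.975,0],[0,0,0]],[[0.76,-0.975,0],[0,0,0]]]'
```

```text
time_s: 1.85
position: [0.3032, -0.1535, 0.2315]
tool_rot: [[0.955, 0.297, 0.001], [0.297, -0.955, -0.001], [0.0, 0.001, -1.0]]
ft_force: [1.4, -0.4, -0.2]
grip_width: 0.0853
gripper_force: 0.0
time_s: 2.85
position: [0.4428, 0.217, 0.2314]
tool_rot: [[0.955, 0.298, 0.0], [0.298, -0.955, -0.0], [0.0, 0.0, -1.0]]
ft_force: [0.2, -1.3, -0.0]
grip_width: 0.0857
gripper_force: 0.0
```

```bash
python3 -m pendant '[[[0.76,-0.975,0],[0,0,0]],[[0.76,-0.975,0],[0,0,0]],[[0,0,0.1],[0,0,-1]],[[0,0,0.1],[0,0,-1]],[[0,0,0.1],[0,0,-1]],[[0,0,0.1],[0,0,-1]],[[0,0,0.1],[0,0,-1]],[[0,0,0.1],[0,0,-1]]]' && python3 -m pendant '[[[0,0,0.1],[0,0,-1]],[[0,0,0.1],[0,0,-1]],[[0,0,0.1],[0,0,-1]],[[0,0,0.1],[0,0,-1]],[[0,0,0.1],[0,0,-1]],[[0,0,0.1],[0,0,-1]],[[0,0,0.1],[0,0,-1]],[[0,0,0.1],[0,0,-1]]]' && python3 -m pendant '[[[0,0,0.1],[0,0,-1]],[[0,0,0.1],[0,0,-1]],[[0,0,0.1],[0,0,-1]],[[0,0,0.1],[0,0,-1]],[[0,0,0.1],[0,0,-1]],[[0,0,0.1],[0,0,-1]],[[0,0,0.1],[0,0,-1]],[[0,0,0.1],[0,0,-1]]]' && python3 -m pendant '[[[0,0,0.1],[0,0,-1]],[[0,0,0.1],[0,0,-1]],[[0,0,0.1],[0,0,-1]],[[0,0,0.1],[0,0,-1]],[[0,0,0.1],[0,0,-1]],[[0,0,0.1],[0,0,-1]],[[0,0,0.1],[0,0,-1]],[[0,0,0.1],[0,0,-1]]]' && python3 -m pendant '[[[0,0,0],[0,0,-1]],[[0,0,0],[0,0,-1]],[[0,0,0],[0,0,-1]],[[0,0,0],[0,0,-1]],[[0,0,0],[0,0,-1]],[[0,0,0],[0,0,-1]],[[0,0,0],[0,0,-1]],[[0,0,0],[0,0,-1]]]'; python3 - <<'E'
from h import *
np.set_printoptions(precision=4,suppress=True)
d=get_image("wrist"); cv2.imwrite("pics/w1.png",d["img"])
v,u=np.mgrid[0:480,0:640]; P=world(d,u,v).reshape(-1,3); I=d["img"].reshape(-1,3).astype(int)
s=(d["range_z"].ravel()>0)&(P[:,2]>.013)&(P[:,2]<.024)&(I[:,2]-I[:,0]>30)
lab=np.zeros((480,640),np.uint8); lab.ravel()[s]=1
n,L,st,_=cv2.connectedComponentsWithStats(lab)
for k in range(1,n):
    if st[k,4]>300:
        q=P[(L==k).ravel()]; c,sz,a=cv2.minAreaRect((q[:,:2]*1000).astype(np.float32)); print(st[k],c,sz,a,np.median(q[:,2]))
for n in ["scoop_handle","scoop_bowl"]:
    for r in landmark_of("wrist",n): print(n,r["conf"],np.array(r["point"]))
s=observe();print(s["q"],s["position"],s["time_s"])
E
```

```text
time_s: 3.85
position: [0.4773, 0.3078, 0.2072]
tool_rot: [[0.676, 0.737, -0.0], [0.737, -0.676, -0.0], [-0.0, 0.0, -1.0]]
ft_force: [-0.4, 0.6, 0.5]
grip_width: 0.0852
gripper_force: 0.0
time_s: 4.85
position: [0.4773, 0.3078, 0.1752]
tool_rot: [[0.044, 0.999, 0.0], [0.999, -0.044, 0.0], [0.0, 0.0, -1.0]]
ft_force: [0.7, -0.4, 0.1]
grip_width: 0.0853
gripper_force: 0.0
time_s: 5.85
position: [0.4773, 0.3078, 0.1432]
tool_rot: [[-0.608, 0.794, 0.0], [0.794, 0.608, 0.0], [-0.0, 0.0, -1.0]]
ft_force: [0.7, 0.1, 0.0]
grip_width: 0.0854
gripper_force: 0.0
time_s: 6.85
position: [0.4774, 0.3078, 0.1112]
tool_rot: [[-0.976, 0.217, 0.0], [0.217, 0.976, 0.0], [-0.0, 0.0, -1.0]]
ft_force: [-0.2, -0.4, 0.8]
grip_width: 0.0855
gripper_force: 0.0
time_s: 7.85
position: [0.4774, 0.3078, 0.1113]
tool_rot: [[-0.887, -0.461, 0.0], [-0.461, 0.887, 0.0], [-0.0, -0.0, -1.0]]
ft_force: [0.3, 0.8, -0.8]
grip_width: 0.0854
gripper_force: 0.0
[ 297  138   39  190 3969] (478.55010986328125, 308.62811279296875) (150.46197509765625, 16.063220977783203) 32.69797134399414 0.01763575846441906
[  90  220   67  145 3124] (590.9769897460938, 193.5373077392578) (127.57170867919922, 16.86432456970215) 34.932762145996094 0.017579785281409382
scoop_handle 0.78 [0.4197 0.114  0.0047]
scoop_handle 0.77 [0.4754 0.3084 0.0136]
scoop_bowl 0.82 [0.5569 0.356  0.013 ]
scoop_bowl 0.22 [0.6012 0.1963 0.0066]
[ 20.8762  30.0019  81.8909  -0.0002  68.1017 -96.3284] [0.4773 0.3078 0.1114] 8.0
```

View pics/w1.png

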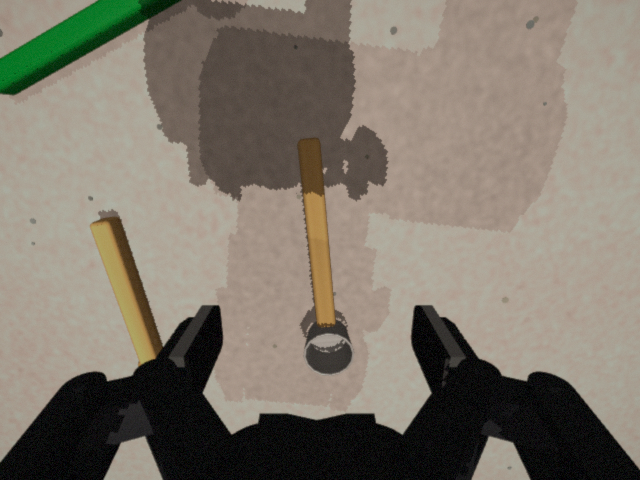

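The scoop handle measures 150.5 × 16.1 mm, centred at (0.4786, 0.3086), yaw 32.7°. In the wrist picture it lies between the fingers, with its bowl at (328,350). The paddle at (125,290) is well clear, so I'll descend and grip.

```bash
python3 -m pendant '[[[-0.04,0,0.7],[0,0,-1]],[[0,0,0.8],[0,0,-0.04]],[[0,0,0.8],[0,0,0]],[[0,0,0.37],[0,0,0]],[[0,0,0],[0,0,0]]]' 1 && python3 -m pendant '[[[0,0,0],[0,0,0]],[[0,0,0],[0,0,0]],[[0,0,0],[0,0,0]],[[0,0,0],[0,0,0]],[[0,0,0],[0,0,0]],[[0,0,0],[0,0,0]]]' 0 80
```

```text
time_s: 8.62
position: [0.4786, 0.3085, 0.0042]
tool_rot: [[-0.844, -0.537, -0.001], [-0.537, 0.844, -0.0], [0.001, 0.0, -1.0]]
ft_force: [0.4, 0.4, 0.3]
grip_width: 0.0853
gripper_force: 0.0
time_s: 9.38
position: [0.4789, 0.3086, 0.0052]
tool_rot: [[-0.843, -0.537, 0.001], [-0.537, 0.843, 0.0], [-0.001, -0.0, -1.0]]
ft_force: [-1.1, 0.3, 5.7]
grip_width: 0.0139
gripper_force: 79.8
```

```bash
python3 -m pendant '[[[0,0,-0.6],[0,0,0]],[[0,0,-1],[0,0,0]],[[0,0,-1],[0,0,0]],[[0,0,-1],[0,0,1]],[[0,0,-0.3],[0,0,1]],[[0,0,0],[0,0,1]],[[0,0,0],[0,0,1]],[[0,0,0],[0,0,1]]]' 0 100 && python3 -m pendant '[[[0,0,0],[0,0,1]],[[0,0,0],[0,0,1]],[[0,0,0],[0,0,1]],[[0,0,0],[0,0,1]],[[0,0,0],[0,0,1]],[[0,0,0],[0,0,1]],[[0,0,0],[0,0,1]],[[0,0,0],[0,0,1]]]' && python3 -m pendant '[[[0,0,0],[0,0,1]],[[0,0,0],[0,0,1]],[[0,0,0],[0,0,1]],[[0,0,0],[0,0,1]],[[0,0,0],[0,0,1]],[[0,0,0],[0,0,1]],[[0,0,0],[0,0,1]],[[0,0,0],[0,0,1]]]' && python3 -m pendant '[[[0,0,0],[0,0,1]],[[0,0,0],[0,0,0.7]]]'
```

```text
time_s: 10.38
position: [0.4785, 0.3084, 0.1604]
tool_rot: [[-0.992, -0.127, -0.0], [-0.127, 0.992, -0.0], [0.0, -0.0, -1.0]]
ft_force: [-0.3, -0.4, -1.7]
grip_width: 0.0129
gripper_force: 98.1
time_s: 11.38
position: [0.4785, 0.3084, 0.1603]
tool_rot: [[-0.842, 0.54, -0.001], [0.54, 0.842, -0.0], [0.0, -0.0, -1.0]]
ft_force: [0.5, 0.4, -1.2]
grip_width: 0.0133
gripper_force: 98.1
time_s: 12.38
position: [0.4785, 0.3085, 0.1603]
tool_rot: [[-0.298, 0.955, -0.001], [0.955, 0.298, -0.0], [-0.0, -0.001, -1.0]]
ft_force: [-0.9, 0.3, -0.6]
grip_width: 0.0132
gripper_force: 98.1
time_s: 12.62
position: [0.4785, 0.3085, 0.1603]
tool_rot: [[-0.154, 0.988, -0.001], [0.988, 0.154, -0.0], [-0.0, -0.001, -1.0]]
ft_force: [0.2, -0.1, -2.0]
grip_width: 0.013
gripper_force: 98.1
```

```bash
python3 -m pendant '[[[-0.937,-0.136,0],[0,0,0]],[[-0.937,-0.136,0],[0,0,0]],[[-0.937,-0.136,0],[0,0,0]],[[-0.937,-0.136,0],[0,0,0]],[[-0.937,-0.136,0],[0,0,0]],[[-0.937,-0.136,0],[0,0,0]]]' && python3 -m pendant '[[[-0.937,-0.136,0],[0,0,0]],[[-0.937,-0.136,0],[0,0,0]],[[-0.937,-0.136,0],[0,0,0]],[[-0.937,-0.136,0],[0,0,0]],[[-0.937,-0.136,0],[0,0,0]],[[-0.937,-0.136,0],[0,0,0]],[[0,0,0],[0,0,0]]]'; python3 - <<'E'
from h import *
np.set_printoptions(precision=4,suppress=True)
s=observe();T=np.array(s["position"]);R=np.array(s["tool_rot"]);print(s["q"],T,s["time_s"],s["ft_force"],s["wrist_torque"])
for cam in ["scene","wrist","top"]:
    d=get_image(cam); cv2.imwrite(f"pics/{cam}2.png",d["img"])
    v,u=np.mgrid[0:480,0:640]; P=world(d,u,v).reshape(-1,3); I=d["img"].reshape(-1,3).astype(int)
    Q=(P-T)@R
    s=(d["range_z"].ravel()>0)&(abs(Q[:,0])<.09)&(abs(Q[:,1])<.03)&(Q[:,2]>-.04)&(Q[:,2]<.02)&(I[:,2]-I[:,0]>25)
    if s.sum()>50:
        q=Q[s]; c=q.mean(0); print(cam,s.sum(),"tool-frame centre",c,"min",np.percentile(q,1,0),"max",np.percentile(q,99,0),"fit dz/dx, dy/dx",np.polyfit(q[:,0],q[:,2],1),np.polyfit(q[:,0],q[:,1],1))
    for n in ["scoop_handle","scoop_bowl","clip_seat"]:
        for r in landmark_of(cam,n): print(cam,n,r["conf"],np.array(r["point"]))
E
```

```text
time_s: 13.38
position: [0.4813, 0.0801, 0.1605]
tool_rot: [[-0.156, 0.988, -0.0], [0.988, 0.156, 0.0], [0.0, -0.0, -1.0]]
ft_force: [0.9, 0.1, -0.4]
grip_width: 0.0132
gripper_force: 98.1
time_s: 14.25
position: [0.4844, -0.1479, 0.1603]
tool_rot: [[-0.153, 0.988, -0.0], [0.988, 0.153, -0.0], [-0.0, -0.0, -1.0]]
ft_force: [-0.9, 0.7, -1.6]
grip_width: 0.0134
gripper_force: 98.1
[-30.3856  21.3201  87.8824  -0.0126  70.7974 -39.1942] [ 0.4844 -0.1479  0.1603] 14.25 [-0.9307  0.7449 -1.6224] [0.0247 0.0183 0.0065]
scene 1461 tool-frame centre [-0.0026  0.0045 -0.0083] min [-0.0743 -0.0099 -0.0227] max [0.075  0.011  0.0036] fit dz/dx, dy/dx [ 0.007  -0.0083] [0.0063 0.0045]
scene scoop_handle 0.7 [0.4214 0.113  0.0096]
scene scoop_handle 0.65 [ 0.4917 -0.1492  0.1601]
scene scoop_bowl 0.79 [0.3503 0.1724 0.0098]
scene scoop_bowl 0.65 [ 0.5021 -0.2366  0.1672]
scene clip_seat 0.64 [ 0.4827 -0.1454  0.0589]
wrist 9621 tool-frame centre [ 0.0237  0.0019 -0.0126] min [-0.0517 -0.0059 -0.0142] max [ 0.0789  0.0095 -0.0097] fit dz/dx, dy/dx [ 0.0019 -0.0126] [-0.0055  0.002 ]
wrist scoop_handle 0.64 [ 0.4837 -0.1466  0.1653]
top 314 tool-frame centre [ 0.0516 -0.0004 -0.0127] min [ 0.0207 -0.0084 -0.0158] max [ 0.0792  0.0072 -0.0083] fit dz/dx, dy/dx [ 0.0058 -0.0129] [-0.0328  0.0013]
top scoop_handle 0.86 [ 0.4833 -0.1441  0.1607]
top scoop_handle 0.83 [0.4183 0.1102 0.0045]
top scoop_bowl 0.88 [0.3466 0.1685 0.0119]
top clip_seat 0.93 [ 0.485  -0.1459  0.0603]
```

View pics/scene2.png

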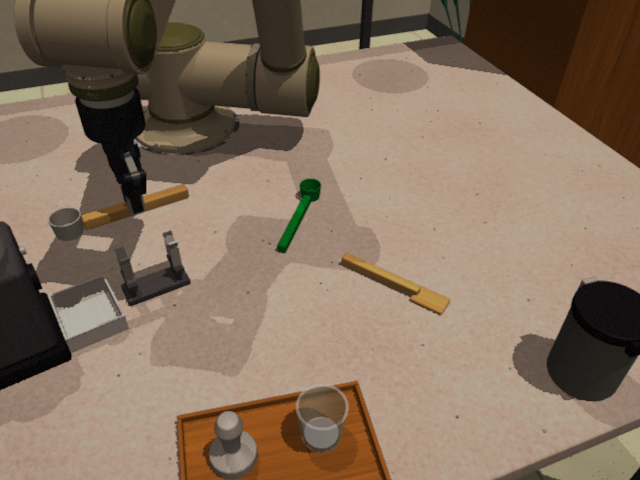

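View pics/wrist2.png

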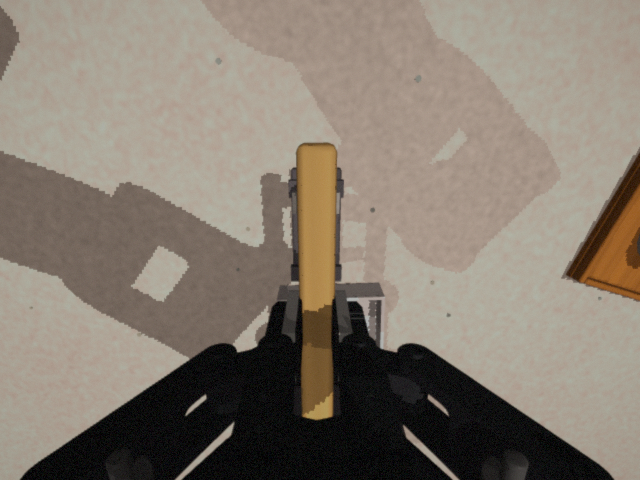

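The scene view shows the scoop held level over the clip, with its bowl on the grinder side at (67,222). In the wrist view the handle is at column 317 and the prongs span 292–343, so they are nearly centred. I'll measure the lateral offset in one camera.

```bash
python3 - <<'E'
from h import *
np.set_printoptions(precision=4,suppress=True)
s=observe();T=np.array(s["position"]);R=np.array(s["tool_rot"])
d=get_image("wrist")
v,u=np.mgrid[0:480,0:640]; P=world(d,u,v).reshape(-1,3); I=d["img"].reshape(-1,3).astype(int)
Q=(P-T)@R; ok=d["range_z"].ravel()>0
bam=ok&(I[:,2]-I[:,0]>40)&(abs(Q[:,2]+.0126)<.004)&(abs(Q[:,1])<.03)
for lo in (.0,.02,.04,.06): 
    q=Q[bam&(Q[:,0]>lo)&(Q[:,0]<lo+.02)]; print("handle x",lo,np.percentile(q[:,1],[1,99]),np.percentile(q[:,1],[1,99]).mean())
for lo,hi in [(.005,.016),(.04,.06),(.06,.075),(.075,.085),(.085,.096)]:
    m=ok&(P[:,2]>lo)&(P[:,2]<hi)&(abs(Q[:,0])<.06)&(abs(Q[:,1])<.04)&(I.max(1)<200)
    q=Q[m]
    if len(q)>20: print("clip z",lo,len(q),"x",np.percentile(q[:,0],[1,99]),"y",np.percentile(q[:,1],[1,50,99]),np.percentile(q[:,1],[1,99]).mean())
E
```

```text
handle x 0.0 [-0.0061  0.0093] 0.0016041908404865065
handle x 0.02 [-0.0061  0.0093] 0.0016096049613491502
handle x 0.04 [-0.0061  0.0092] 0.001549155431463486
handle x 0.06 [-0.006   0.0093] 0.001659358851730752
clip z 0.005 599 x [-0.0387  0.0488] y [-0.0212 -0.0168  0.0227] 0.0007474539414198539
clip z 0.085 176 x [0.0292 0.0432] y [-0.0146 -0.0119  0.0162] 0.0008462573315169506
```

```bash
python3 -m pendant '[[[0,-0.02,0.7],[0,0,0]],[[0,0,0.7],[0,0,0]],[[0,0,0.2],[0,0,0]],[[0,0,0.2],[0,0,0]]]' 0 120 && python3 -m pendant '[[[0,0,0.15],[0,0,0]],[[0,0,0.15],[0,0,0]]]' && python3 -m pendant '[[[0,0,0.15],[0,0,0]],[[0,0,0.15],[0,0,0]]]'
```

```text
time_s: 15.4
position: [0.4841, -0.1462, 0.0888]
tool_rot: [[-0.156, 0.988, 0.001], [0.988, 0.156, -0.001], [-0.001, 0.001, -1.0]]
ft_force: [0.1, 1.2, -0.7]
grip_width: 0.0125
gripper_force: 121.9
time_s: 15.65
position: [0.4845, -0.1465, 0.0773]
tool_rot: [[-0.156, 0.988, 0.002], [0.988, 0.156, -0.002], [-0.002, 0.002, -1.0]]
ft_force: [-0.8, -0.4, 2.7]
grip_width: 0.0121
gripper_force: 122.6
time_s: 15.9
position: [0.4839, -0.1461, 0.0644]
tool_rot: [[-0.156, 0.988, 0.001], [0.988, 0.156, -0.0], [-0.0, 0.001, -1.0]]
ft_force: [-0.0, 0.0, 3.4]
grip_width: 0.0123
gripper_force: 122.6
```

```bash
python3 -m pendant '[[[0,0,0.1],[0,0,0]],[[0,0,0.08],[0,0,0]],[[0,0,0],[0,0,0]]]'; python3 - <<'E'
from h import *
np.set_printoptions(precision=4,suppress=True)
s=observe();T=np.array(s["position"]);R=np.array(s["tool_rot"])
C=np.array([.4835,-.146,.061]);X=np.array([.156,-.988,0]);Y=np.array([.988,.156,0]);print(T,s["ft_force"],s["wrist_torque"])
for cam in ["scene","wrist"]:
    d=get_image(cam); cv2.imwrite(f"pics/{cam}3.png",d["img"][120:360,0:320] if cam=="scene" else d["img"])
    v,u=np.mgrid[0:480,0:640]; P=world(d,u,v).reshape(-1,3); I=d["img"].reshape(-1,3).astype(int)
    D=P-C; Q=np.stack([D@X,D@Y,D[:,2]],1)
    m=(d["range_z"].ravel()>0)&(I[:,2]-I[:,0]>25)&(abs(Q[:,0])<.1)&(abs(Q[:,1])<.02)&(abs(Q[:,2])<.03)
    q=Q[m]; print(cam,m.sum(),np.percentile(q,[1,50,99],0)); t=q[q[:,2]>np.percentile(q[:,2],60)]; print("top",np.median(t,0),np.polyfit(t[:,0],t[:,2],1))
E
```

```text
time_s: 16.27
position: [0.4835, -0.1459, 0.0574]
tool_rot: [[-0.156, 0.988, -0.001], [0.988, 0.156, 0.0], [0.0, -0.0, -1.0]]
ft_force: [-1.2, 0.3, 3.3]
grip_width: 0.0127
gripper_force: 122.7
[ 0.4835 -0.1459  0.0574] [-1.2362  0.2648  3.3346] [ 0.065   0.271  -0.0357]
scene 1017 [[-0.0754 -0.0149 -0.0087]
 [ 0.0125  0.0062  0.0074]
 [ 0.0916  0.0148  0.0281]]
top [0.0115 0.0015 0.0098] [0.006  0.0117]
wrist 8435 [[-0.0764 -0.0062  0.0058]
 [-0.0265  0.0018  0.0087]
 [ 0.0543  0.0091  0.0132]]
top [-0.0218  0.0014  0.0093] [0.0052 0.0097]
```

View pics/scene3.png

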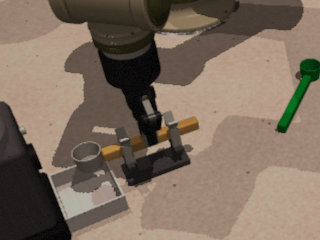

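The handle runs through both prongs with the bowl over the tray at (87,152), and its top is 9.3 mm above the seat point (9 expected). A small extra push will confirm it has seated before I release.

```bash
python3 -m pendant '[[[0,0,0.04],[0,0,0]],[[0,0,0],[0,0,0]]]' && python3 -m pendant '[[[0,0,0],[0,0,0]],[[0,0,0],[0,0,0]],[[0,0,0],[0,0,0]],[[0,0,0],[0,0,0]]]' 0.4; python3 - <<'E'
from h import *
np.set_printoptions(precision=4,suppress=True)
C=np.array([.4835,-.146,.061]);X=np.array([.156,-.988,0]);Y=np.array([.988,.156,0])
d=get_image("wrist"); cv2.imwrite("pics/w4.png",d["img"])
v,u=np.mgrid[0:480,0:640]; P=world(d,u,v).reshape(-1,3); I=d["img"].reshape(-1,3).astype(int)
D=P-C; Q=np.stack([D@X,D@Y,D[:,2]],1)
m=(d["range_z"].ravel()>0)&(I[:,2]-I[:,0]>25)&(abs(Q[:,0])<.1)&(abs(Q[:,1])<.02)&(abs(Q[:,2])<.03)
q=Q[m]; print(m.sum(),np.percentile(q,[1,50,99],0))
E
```

```text
time_s: 16.62
position: [0.4836, -0.1459, 0.0573]
tool_rot: [[-0.157, 0.988, 0.0], [0.988, 0.157, -0.0], [-0.0, 0.0, -1.0]]
ft_force: [-6.5, 2.9, 22.4]
grip_width: 0.0125
gripper_force: 125.3
time_s: 17.12
position: [0.4837, -0.146, 0.0555]
tool_rot: [[-0.156, 0.988, -0.0], [0.988, 0.156, 0.0], [0.0, -0.0, -1.0]]
ft_force: [0.5, -0.4, 0.6]
grip_width: 0.0337
gripper_force: 0.0
8966 [[-0.0763 -0.0061  0.0054]
 [-0.0245  0.0016  0.0087]
 [ 0.0522  0.0094  0.0123]]
```

The extra push met a hard stop (22 N with no travel), so it is seated, and the fingers are now open and clear. I'll retreat straight up.

```bash
python3 -m pendant '[[[0,0,-0.2],[0,0,0]],[[0,0,-0.5],[0,0,0]],[[0,0,-1],[0,0,0]],[[0,0,-1],[0,0,0]],[[0,0,-1],[0,0,0]],[[0,0,0],[0,0,0]]]'; python3 - <<'E'
from h import *
np.set_printoptions(precision=4,suppress=True)
C=np.array([.4835,-.146,.061]);X=np.array([.156,-.988,0]);Y=np.array([.988,.156,0])
for cam in ["scene","wrist"]:
    d=get_image(cam)
    if cam=="scene": cv2.imwrite("pics/s5.png",d["img"][100:370,0:480])
    v,u=np.mgrid[0:480,0:640]; P=world(d,u,v).reshape(-1,3); I=d["img"].reshape(-1,3).astype(int)
    D=P-C; Q=np.stack([D@X,D@Y,D[:,2]],1)
    m=(d["range_z"].ravel()>0)&(I[:,2]-I[:,0]>25)&(abs(Q[:,0])<.1)&(abs(Q[:,1])<.02)&(Q[:,2]>.004)&(Q[:,2]<.016)
    q=Q[m]; print(cam,m.sum(),np.percentile(q,[1,50,99],0),np.polyfit(q[:,0],q[:,2],1),np.polyfit(q[:,0],q[:,1],1))
    for n in ["scoop_handle","scoop_bowl","clip_seat","paddle_mid"]:
        for r in landmark_of(cam,n): print(cam,n,r["conf"],np.array(r["point"]))
E
```

```text
time_s: 17.92
position: [0.4847, -0.1465, 0.2069]
tool_rot: [[-0.156, 0.988, 0.006], [0.988, 0.156, -0.003], [-0.004, 0.005, -1.0]]
ft_force: [-0.0, 0.4, -0.7]
grip_width: 0.0344
gripper_force: 0.0
scene 734 [[-0.0754 -0.0071  0.0041]
 [ 0.0008  0.004   0.0087]
 [ 0.0711  0.0117  0.014 ]] [-0.0003  0.0084] [0.0033 0.003 ]
scene scoop_handle 0.95 [ 0.4879 -0.1471  0.0588]
scene scoop_handle 0.73 [0.4233 0.116  0.0102]
scene scoop_bowl 0.97 [0.3494 0.1736 0.012 ]
scene scoop_bowl 0.27 [ 0.4904 -0.1455  0.0586]
scene clip_seat 0.64 [ 0.485  -0.1448  0.0584]
scene paddle_mid 0.72 [0.5985 0.2024 0.0096]
wrist 2792 [[-0.0757 -0.0061  0.0059]
 [-0.0104  0.0015  0.0087]
 [ 0.0708  0.0095  0.0127]] [0.0002 0.0087] [0.0049 0.0017]
wrist scoop_handle 0.67 [ 0.4784 -0.1463  0.066 ]
wrist scoop_bowl 0.68 [ 0.5003 -0.2382  0.0635]
wrist clip_seat 0.69 [ 0.4836 -0.1426  0.0602]
```

View pics/s5.png

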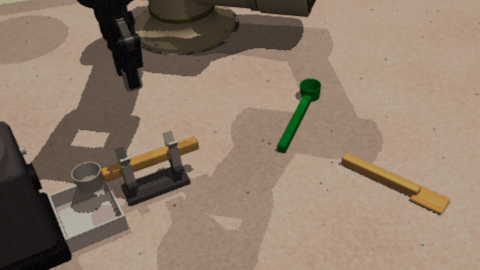

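The scoop sits level in the clip at (150,160), its bowl over the tray at (87,178) with the open side up. The gripper is clear and the paddle is where it was.

```bash
python3 -c "from rig import *; print(close_job())"
```

```text
the job is handed in; nothing more can be done
None
```

The scoop is seated level and centred in the clip, bowl open upwards over the catch tray; the gripper is clear, the paddle did not move, and the job was handed in at about 18 s (verdict not shown).

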